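# Turn the black tin's label to the front

## Robot

A 6-joint arm with a two-finger parallel gripper is mounted at the origin on a cart in front of the work surface, level with it; the furniture and walls round the work are solid. World frame = base frame: x ahead of the robot, y to its left, z up, the work surface at z = 0. Lengths are in mm, angles in rad, forces in N, time in s.
With the tool pointing down it reaches from about 275 to 825 mm from the base axis. Payload 5.2 kg.
Tool frame: the origin (TCP) lies at the very end of the fingers, on their centre line; the grasp point (between the pads) lies arm.hold_point_z behind it (arm.hold_point_z is the distance from the TCP to the grasp point, in mm); z points along the fingers, y is the line along which they close (so a half turn about z gives the same grasp; the last joint's range is limited). The gripper opens to 93 mm and grips with 3 to 60 N. Pads are 15 mm wide; open, the fingers measure 128 mm over their backs; the gripper's body (75 mm by 188 mm) begins 65 mm behind the grasp point.
Start: joints at [0.911, 0.259, 1.535, -0, 1.348, -0.203], TCP at [242.573, 493.623, 218.653] pointing down, gripper open.
Joint ranges: [-3.14, 3.14], [-0.91, 2.08], [0.19, 2.58], [-1.22, 4.36], [0.22, 2.71], [-3.12, 3.12]. Speed limits (rad/s): [2.57, 2.57, 3.14, 3.14, 3.14, 3.14].

## Interface

Orientations are given as [roll, pitch, yaw] about the fixed x, y, z axes, in that order (R = Rz(yaw) Ry(pitch) Rx(roll)).
In Python, from bench import get_obs, imaging, arm, find_in, silhouettes, place_of gives the robot as it stands. The module is installed in compiled form; this text tells all that it offers.
- The arm moves only by the tool move_arm, never from a script. Its argument "deltas" is a list of rows, each an object of numbers: "fingers": the gripper's target within -1 to 1 (fully open at 1, half-way at 0, shut at -1); "dx", "dy", "dz": the shift along the tool's x, y, z in m; "ax", "ay", "az": the turn, a rotation vector about the tool's x, y, z in rad. In form: [{"fingers": .., "dx": .., "dy": .., "dz": .., "ax": .., "ay": .., "az": ..}, ...]. A call has 1 to 12 rows; each row shifts and turns the commanded pose from where the row before left it, along the tool's axes as they then stand; what a row does not reach is not made up. A row lasts 1/12 s, in which the tool goes at most 41.7 mm and 7.16 degrees, less where a joint would pass 70% of its speed; a pose out of reach is approached as far as the arm can. A call with a gripper value outside its range is refused whole. The fingers move at their own pace and stop on an object; "grip_force" is the grip in N (left out, the last holds). Time passes only in rows, so rows that do not move let the fingers close. It gives the time, the measured TCP pose, the force, the opening and the grip force at its end, in the units of the state.
- get_obs(): the state, without advancing time (a new reading comes with each control period).
- imaging.capture(name): name is "side" or "top" or "wrist"; returns the picture (480x640x3 uint8, red, green, blue); there is no depth.
- imaging.camera_model(name): a dict with "intrinsics" (3x3 intrinsics, pixels), "dist" ([k1, k2, p1, p2, k3] as OpenCV has them; the pictures are not rectified), "R" (3x3) and "t" (3): a world point X has camera coordinates R X + t. Camera axes: x right, y down, z forward; pixel columns grow to the right and rows downward; lengths in mm; the calibration is good to about 2 mm. A picture is of the moment at which its call begins: read the wrist's pose just before it. camera_model takes no time and is no camera call; for the wrist camera it gives the pose at the moment of the call.
- arm.close_job(): hands the job in; it is judged then, once.
Trained networks look in the newest picture that a camera, given by its name, has taken for a name from the list of things; names that differ only in an ending like _2 or _b are one class to them, and where a whole thing is asked for, a point or a joint stands for the part that bears it (a point fixed in the world has none). Each returns a list of dicts, best first, with "p" (0 to 1); they miss things now and then, are a little off and sometimes report something else, mostly with a low value. They report only what shows in the picture. A call takes as long as a camera call.
- find_in(thing, camera): "bbox" ([left, top, right, bottom] in pixels, round what is visible of it).
- silhouettes(thing, camera): "pixels" (480x640 bool, what is visible of it) and "bbox" ([left, top, right, bottom] in pixels, round what is visible of it).
- place_of(thing, camera): "point" ([row, column] in pixels: a listed point, or the origin of a listed thing).
The state is a dict: "time_s": time; "joint_positions": joint angles; "joint_vel": joint speeds; "effort": joint torques, N m; "tcp_pos": TCP position; "ee_rot": TCP orientation; "force": force on the tool from outside, world axes, zero at the start; "torque": the same for the moment, N m; "grip_width": opening from 0.0 (shut) to 1.0 (fully open); "finger_force": force on a finger pad.
Only numpy, scipy, OpenCV 4.12 (cv2) and the standard library are available. Lean on these libraries where they do the work, as an engineer would, in place of code of your own. Each camera call takes 0.05 s, during which the arm holds its last target. There are 200 camera calls.

## Task

The black storage tin stands with its yellow label turned away. With a fingertip, turn it round on its revolving stand until the label faces front, right above the brass pointer of its stand. Keep the tin upright in its stand and leave the cream tin behind it as it is.

Things in the scene. Friction and masses are not known exactly. Their poses are not given: they have to be found in the camera images.
- black_tin: Black tin with pale rings and a flat black lid fixed to it: 240 mm tall, lid 93 mm across (too wide to grip), 0.25 to 0.5 kg. Origin: centre of its underside, 19 mm above the counter (lid's top at 259 mm); z up, -x towards the middle of its label. A fingertip pressed on the lid (3 to 20 N) 30 to 35 mm from the axis and led round it turns the tin by 80 to 95 % of the angle: look and correct.
- black_tin_mark (a point): Middle of the black tin's label, on its side: 46.5 mm from the axis, 85 mm above the underside. The label is a yellow sheet, 38 mm wide and 80 mm high; a 16 mm wide yellow strip runs up from its middle and 22 mm inwards over the lid's top, so that it is seen from above.
- black_stand: Fixed wooden disc under the black tin, 116 mm across, 14 mm high. Origin: centre of its underside, on the counter; z up, -x to its front, where a brass pointer (14 mm wide) sticks out 20 mm, more or less towards the robot. On it turns a steel dish (rim 8 mm high) that carries the loose tin (2 mm play): it turns endlessly either way, takes about 0.015 N m and stays where it is left.
- cream_tin_mark (a point): Middle of the cream tin's yellow label, to be left alone: 46.5 mm from that tin's axis, 104 mm above the counter. The cream tin (93 mm across, lid's top 219 mm above the counter) stands behind the black one on a like stand, its label already in front; the axes of the two stands are at least 130 mm apart. Beware of the microwave (275 mm high) at the left and the fridge at the right.

How it is judged:
By the outcome, as a careful person would: the job done as asked, in the order asked, and still so for the second after the job is handed in, with the robot touching nothing.
It also fails if it takes over 43 s, if anything falls off the work surface, if the arm or the gripper's body presses on something with over 40 N, if the wrist force passes 120 N, or if a joint passes its speed limit or range.

## Working session

There is one attempt and no reset: what is moved stays moved. The work goes in short steps, Python scripts to look and compute and a tool call to move; the robot and the scene stay as the last step left them, time stands still between calls to the robot, and variables do not carry over. Pictures are saved under pics/ and viewed, at most 10 in all, crops included, and the job is handed in when it is done.

Besides the shell and the picture viewer there is one more tool, called after "Emit:" as name(argument=value, ...), one argument or row to a line, values as JSON. move_arm: Moves the arm, as the interface text tells. Its arguments: {"type":"object","properties":{"deltas":{"type":"array"},"grip_force":{"type":"number"}},"required":["deltas"]}

```bash
mkdir -p pics
cat > h.py <<'E'
import numpy as np, cv2
from bench import get_obs, imaging, arm, find_in, silhouettes, place_of
def ray(name, rc, z):
    m=imaging.camera_model(name); K=np.array(m["intrinsics"],float); R=np.array(m["R"]); t=np.array(m["t"])
    p=cv2.undistortPoints(np.array([[[rc[1],rc[0]]]],float),K,np.array(m["dist"],float))[0,0]
    d=R.T@np.array([p[0],p[1],1]); c=-R.T@t
    return c+d*(z-c[2])/d[2]
def proj(name,X):
    m=imaging.camera_model(name); r,_=cv2.Rodrigues(np.array(m["R"],float))
    return cv2.projectPoints(np.array(X,float).reshape(-1,1,3),r,np.array(m["t"],float),np.array(m["intrinsics"],float),np.array(m["dist"],float))[0][:,0]
def save(name,f):
    im=imaging.capture(name); cv2.imwrite("pics/"+f,im[:,:,::-1]); return im
E
python3 - <<'E'
from h import *
a=save("top","top0.png"); b=save("side","side0.png")
cv2.imwrite("pics/both0.png",cv2.resize(np.vstack([a,b])[:,:,::-1],(450,675))[:600] if 0 else cv2.resize(np.hstack([a,b])[:,:,::-1],(800,300)))
for c in("top","side"):
    m=imaging.camera_model(c); print(c,(-np.array(m["R"]).T@np.array(m["t"])).round())
    for th,z in(("black_tin",19),("black_stand",0),("black_tin_mark",104),("cream_tin_mark",104)):
        for r in place_of(th,c)[:2]: print(th,np.round(r["point"]),round(r["p"],2),ray(c,r["point"],z).round())
o=get_obs(); print(o["time_s"],o["tcp_pos"],o["ee_rot"],o["grip_width"])
E
```

```text
top [ 35.  76. 756.]
black_tin [284. 318.] 0.92 [503.  18.  19.]
black_stand [288. 314.] 0.67 [507.  26.   0.]
cream_tin_mark [205. 339.] 0.58 [627. -48. 104.]
cream_tin_mark [289. 315.] 0.46 [439.  32. 104.]
side [ 90.   2. 779.]
black_tin [303. 301.] 0.68 [495.  19.  19.]
cream_tin_mark [200. 344.] 0.85 [626. -52. 104.]
0.5 [242.57379822 493.59259034 218.62066745] [-3.14151233e+00 -2.81150104e-05  2.68476498e+00] 1.0004136927971334
```

View pics/top0.png

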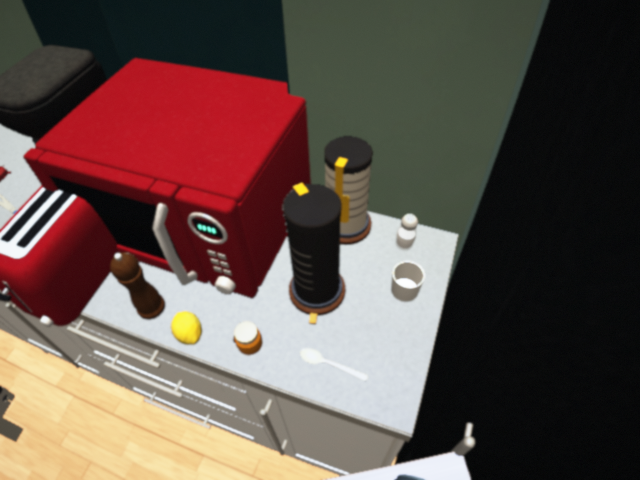

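View pics/side0.png

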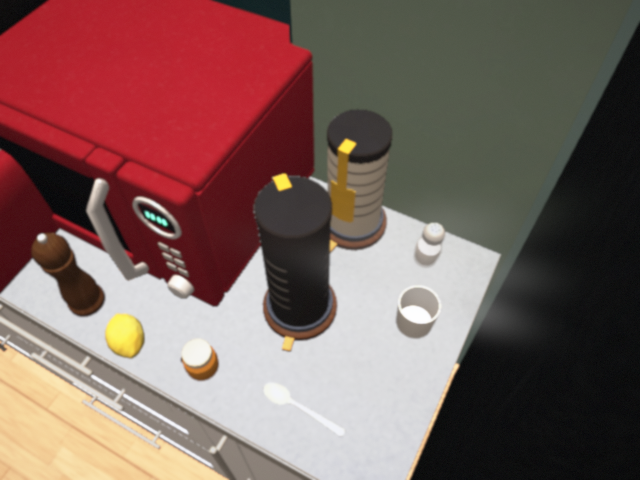

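The black tin's strip is at the far-left rim of the lid (top 301,188; side 282,182). The pointer is at top (313,319) and side (288,344), so the label needs roughly a half turn.

```bash
cat >> h.py <<'E'
def yel(im,box):
    r0,r1,c0,c1=box; h=cv2.cvtColor(im,cv2.COLOR_RGB2HSV)
    m=np.zeros(im.shape[:2],np.uint8); s=cv2.inRange(h,(12,110,110),(35,255,255)); m[r0:r1,c0:c1]=s[r0:r1,c0:c1]
    n,l,st,ce=cv2.connectedComponentsWithStats(m); 
    return [(ce[i][::-1],st[i,4]) for i in range(1,n) if st[i,4]>12]
E
python3 - <<'E'
from h import *
for c,bs,bp in(("top",(178,200,288,314),(308,330,300,325)),("side",(170,195,268,298),(332,356,278,300))):
    im=cv2.imread(f"pics/{c}0.png")[:,:,::-1].copy()
    s=yel(im,bs); p=yel(im,bp)
    for q,a in s: print(c,"strip",q,a,ray(c,q,259).round(1))
    for q,a in p: print(c,"ptr",q,a,ray(c,q,10).round(1))
    sil=silhouettes("black_tin",c) 
# fit axis: lid outline against the silhouette of 2 cameras
    if not sil: imaging.capture(c); sil=silhouettes("black_tin",c)
    if sil:
        m=sil[0]["pixels"].astype(np.uint8); print(sil[0]["p"],sil[0]["bbox"])
        from scipy.optimize import minimize
        th=np.linspace(0,2*np.pi,60)
        def iou(x):
            P=[proj(c,np.c_[x[0]+46.5*np.cos(th),x[1]+46.5*np.sin(th),np.full(60,z)]) for z in(24,259)]
            k=np.zeros(m.shape,np.uint8); cv2.fillConvexPoly(k,cv2.convexHull(np.round(np.vstack(P)*16).astype(np.int32)),1,shift=4)
            return -(k&m).sum()/(k|m).sum()
        r=minimize(iou,[500,19],method="Nelder-Mead",options=dict(initial_simplex=[[500,19],[512,19],[500,31]])); print("axis",r.x.round(1),r.fun)
E
```

```text
top strip [188.50666667 300.40666667] 150 [534.5  34.8 259. ]
top ptr [316.60526316 312.88157895] 76 [436.3  40.2  10. ]
0.82 [281.2, 183.0, 346.1, 303.1]
axis [515.8 156.2] 0.0
side strip [181.62641509 281.70566038] 265 [533.4  34.3 259. ]
side ptr [341.99212598 288.02362205] 127 [434.4  39.2  10. ]
0.66 [255.1, 174.8, 331.6, 325.6]
axis [515.8 156.2] 0.0<stdin>:17: RuntimeWarning: overflow encountered in scalar negative
```

Run:
```python
from h import *
from scipy.optimize import minimize
th=np.linspace(0,2*np.pi,60)
for c in("top","side"):
    imaging.capture(c); sil=silhouettes("black_tin",c)
    if not sil: continue
    m=sil[0]["pixels"].astype(bool)
    def iou(x):
        P=[proj(c,np.c_[x[0]+46.5*np.cos(th),x[1]+46.5*np.sin(th),np.full(60,z)]) for z in(24,259)]
        k=np.zeros(m.shape,np.uint8); cv2.fillConvexPoly(k,cv2.convexHull(np.round(np.vstack(P)*16).astype(np.int32)),1,shift=4)
        k=k>0; return -float((k&m).sum())/float((k|m).sum())
    r=minimize(iou,[500,19],method="Nelder-Mead",options=dict(initial_simplex=[[500,19],[512,19],[500,31]])); print("axis",c,r.x.round(1),r.fun)
for A in((501,20),(503,19)):
    A=np.array(A); s=np.array([534,34.5])-A; p=np.array([435.4,39.7])-A
    d=lambda v:np.degrees(np.arctan2(v[1],v[0])); print(A,np.hypot(*s),np.hypot(*p),d(s),d(p),(d(p)-d(s))%360)
o=get_obs(); print(o["time_s"])
```

```text
axis top [499.4  23.5] -0.953788980449184
axis side [499.2  20.7] -0.93690820293033
[501  20] 36.04511062543712 68.4941603350242 23.720395572304596 163.28473121614786 139.56433564384326
[503  19] 34.659053651246744 70.69830266703723 26.56505117707799 162.97472992028764 136.40967874320967
0.8
```

Emit:
move_arm(
  deltas=[
    {"fingers": -1, "dz": -0.035},
    {"fingers": -1, "dz": -0.035},
    {"fingers": -1, "dz": -0.035},
    {"fingers": -1, "dx": -0.03, "dy": -0.0235},
    {"fingers": -1, "dx": -0.03, "dy": -0.0235},
    {"fingers": -1, "dx": -0.03, "dy": -0.0235},
    {"fingers": -1, "dx": -0.03, "dy": -0.0235},
    {"fingers": -1, "dx": -0.03, "dy": -0.0235},
    {"fingers": -1, "dx": -0.03, "dy": -0.0235},
    {"fingers": -1, "dx": -0.03, "dy": -0.0235},
    {"fingers": -1, "dx": -0.03, "dy": -0.0235},
    {"fingers": -1, "dx": -0.03, "dy": -0.0235},
  ],
  grip_force=5,
)

```text
invalid input
```

Emit:
move_arm(
  deltas=[
    {"fingers": -1, "dx": 0, "dy": 0, "dz": -0.035, "ax": 0, "ay": 0, "az": 0},
    {"fingers": -1, "dx": 0, "dy": 0, "dz": -0.035, "ax": 0, "ay": 0, "az": 0},
    {"fingers": -1, "dx": 0, "dy": 0, "dz": -0.035, "ax": 0, "ay": 0, "az": 0},
    {"fingers": -1, "dx": -0.03, "dy": -0.0235, "dz": 0, "ax": 0, "ay": 0, "az": 0},
    {"fingers": -1, "dx": -0.03, "dy": -0.0235, "dz": 0, "ax": 0, "ay": 0, "az": 0},
    {"fingers": -1, "dx": -0.03, "dy": -0.0235, "dz": 0, "ax": 0, "ay": 0, "az": 0},
    {"fingers": -1, "dx": -0.03, "dy": -0.0235, "dz": 0, "ax": 0, "ay": 0, "az": 0},
    {"fingers": -1, "dx": -0.03, "dy": -0.0235, "dz": 0, "ax": 0, "ay": 0, "az": 0},
    {"fingers": -1, "dx": -0.03, "dy": -0.0235, "dz": 0, "ax": 0, "ay": 0, "az": 0},
    {"fingers": -1, "dx": -0.03, "dy": -0.0235, "dz": 0, "ax": 0, "ay": 0, "az": 0},
    {"fingers": -1, "dx": -0.03, "dy": -0.0235, "dz": 0, "ax": 0, "ay": 0, "az": 0},
    {"fingers": -1, "dx": -0.03, "dy": -0.0235, "dz": 0, "ax": 0, "ay": 0, "az": 0},
  ],
  grip_force=5,
)

```text
time_s: 1.8
tcp_pos: [391.9, 183.0, 324.0]
ee_rot: [3.141, 0.001, 2.685]
force: [-0.0, 0.2, 0.5]
grip_width: 0.191
finger_force: 0.0
```

Emit:
move_arm(
  deltas=[
    {"fingers": -1, "dx": -0.0275, "dy": -0.0215, "dz": 0, "ax": 0, "ay": 0, "az": 0},
    {"fingers": -1, "dx": -0.0275, "dy": -0.0215, "dz": 0, "ax": 0, "ay": 0, "az": 0},
    {"fingers": -1, "dx": -0.0275, "dy": -0.0215, "dz": 0, "ax": 0, "ay": 0, "az": 0},
    {"fingers": -1, "dx": -0.0275, "dy": -0.0215, "dz": 0, "ax": 0, "ay": 0, "az": 0},
    {"fingers": -1, "dx": -0.0275, "dy": -0.0215, "dz": 0, "ax": 0, "ay": 0, "az": 0},
    {"fingers": -1, "dx": -0.0275, "dy": -0.0215, "dz": 0, "ax": 0, "ay": 0, "az": 0},
    {"fingers": -1, "dx": 0, "dy": 0, "dz": 0, "ax": 0, "ay": 0, "az": 0.12},
    {"fingers": -1, "dx": 0, "dy": 0, "dz": 0, "ax": 0, "ay": 0, "az": 0.12},
    {"fingers": -1, "dx": 0, "dy": 0, "dz": 0, "ax": 0, "ay": 0, "az": 0.12},
    {"fingers": -1, "dx": 0, "dy": 0, "dz": 0, "ax": 0, "ay": 0, "az": 0.12},
    {"fingers": -1, "dx": 0, "dy": 0, "dz": 0, "ax": 0, "ay": 0, "az": 0.12},
    {"fingers": -1, "dx": 0, "dy": 0, "dz": 0, "ax": 0, "ay": 0, "az": 0.12},
  ],
)

```text
time_s: 2.8
tcp_pos: [482.8, -4.0, 323.7]
ee_rot: [3.142, -0.0, 1.959]
force: [0.1, -0.5, 0.4]
grip_width: 0.006
finger_force: 0.0
```

Emit:
move_arm(
  deltas=[
    {"fingers": -1, "dx": 0, "dy": 0, "dz": 0.005, "ax": 0, "ay": 0, "az": 0.12},
    {"fingers": -1, "dx": 0, "dy": 0, "dz": 0.005, "ax": 0, "ay": 0, "az": 0.12},
    {"fingers": -1, "dx": 0, "dy": 0, "dz": 0.005, "ax": 0, "ay": 0, "az": 0.12},
    {"fingers": -1, "dx": 0, "dy": 0, "dz": 0.005, "ax": 0, "ay": 0, "az": 0.12},
    {"fingers": -1, "dx": 0, "dy": 0, "dz": 0.005, "ax": 0, "ay": 0, "az": 0.12},
    {"fingers": -1, "dx": 0, "dy": 0, "dz": 0.005, "ax": 0, "ay": 0, "az": 0.12},
    {"fingers": -1, "dx": 0, "dy": 0, "dz": 0.005, "ax": 0, "ay": 0, "az": 0.12},
    {"fingers": -1, "dx": 0, "dy": 0, "dz": 0.005, "ax": 0, "ay": 0, "az": 0.12},
    {"fingers": -1, "dx": 0, "dy": 0, "dz": 0, "ax": 0, "ay": 0, "az": 0},
  ],
)

```text
time_s: 3.55
tcp_pos: [482.3, -3.7, 282.8]
ee_rot: [-3.14, 0.001, 1.001]
force: [0.2, 0.3, 0.0]
grip_width: 0.006
finger_force: 0.0
```

Run:
```python
from h import *
b=save("side","side1.png");w=save("wrist","w1.png")
cv2.imwrite("pics/b1.png",cv2.resize(np.hstack([b,w])[:,:,::-1],(800,300)))
o=get_obs();print(o["time_s"],o["tcp_pos"],o["ee_rot"],o["force"],o["joint_positions"])
```

```text
3.65 [482.71466229  -3.82796852 283.69889179] [-3.14138272e+00  7.90638114e-05  1.00861539e+00] [0.36637244 0.89468108 0.00154069] [-2.39516025e-01  9.80244227e-02  1.57411356e+00 -8.45870578e-06
  1.46967884e+00  3.22665772e-01]
```

View pics/b1.png

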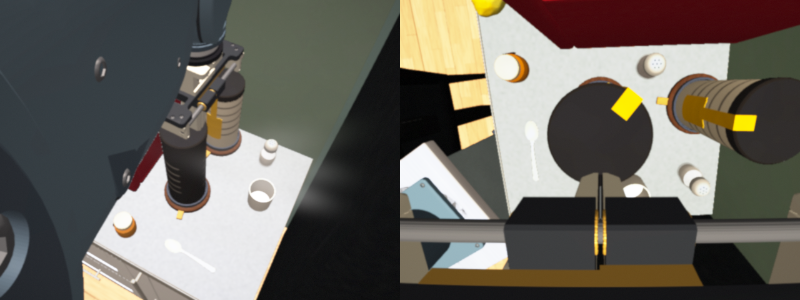

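The side view shows the closed fingers just above the lid's near-right part. In the wrist view the lid is centred at about (320,215), with the strip at (363,165) and the fingertips at the lid's lower edge. Next I refine the axis from the lid.

Run:
```python
from h import *
im=cv2.imread("pics/w1.png")[:,:,::-1].copy()
s=yel(im,(120,200,330,400)); print([(q,a,ray("wrist",q,259).round(1)) for q,a in s])
g=cv2.cvtColor(im,cv2.COLOR_RGB2GRAY)
# lid edge: from centre outwards, first pixel brighter than threshold, skip finger side
pts=[]
for a in np.radians(np.arange(150,400,5)):
    for r in np.arange(70,100,.5):
        x,y=320+r*np.cos(a),215+r*np.sin(a)
        if g[int(round(y)),int(round(x))]>75: pts.append(ray("wrist",(y,x),259)[:2]); break
P=np.array(pts); 
from scipy.optimize import least_squares
f=least_squares(lambda v:np.hypot(P[:,0]-v[0],P[:,1]-v[1])-v[2],[500,20,46],loss="soft_l1"); print(f.x.round(1),len(P),np.abs(f.fun).mean())
print("tip img",proj("wrist",get_obs()["tcp_pos"]))
```

```text
[(array([166.28740936, 362.87870798]), np.int32(1517), array([533.4,  35.6, 259. ]))]
[499.6  23.8  44.8] 50 1.0554360913728704
tip img [[320.1150563  294.90007713]]
```

Emit:
move_arm(
  deltas=[
    {"fingers": -1, "dx": 0, "dy": 0, "dz": 0.006, "ax": 0, "ay": 0, "az": 0},
    {"fingers": -1, "dx": 0, "dy": 0, "dz": 0.006, "ax": 0, "ay": 0, "az": 0},
    {"fingers": -1, "dx": 0, "dy": 0, "dz": 0.006, "ax": 0, "ay": 0, "az": 0},
    {"fingers": -1, "dx": 0, "dy": 0, "dz": 0.003, "ax": 0, "ay": 0, "az": 0},
    {"fingers": -1, "dx": 0, "dy": 0, "dz": 0.002, "ax": 0, "ay": 0, "az": 0},
    {"fingers": -1, "dx": 0, "dy": 0, "dz": 0.001, "ax": 0, "ay": 0, "az": 0},
    {"fingers": -1, "dx": 0, "dy": 0, "dz": 0, "ax": 0, "ay": 0, "az": 0},
  ],
)

```text
time_s: 4.23
tcp_pos: [482.8, -3.9, 259.6]
ee_rot: [-3.142, 0.0, 1.005]
force: [0.4, 0.6, -0.3]
grip_width: 0.007
finger_force: 0.0
```

Emit:
move_arm(
  deltas=[
    {"fingers": -1, "dx": 0, "dy": 0, "dz": 0.001, "ax": 0, "ay": 0, "az": 0},
    {"fingers": -1, "dx": 0, "dy": 0, "dz": 0, "ax": 0, "ay": 0, "az": 0},
  ],
)

```text
time_s: 4.4
tcp_pos: [483.2, -4.0, 259.3]
ee_rot: [3.14, -0.0, 1.005]
force: [0.1, -0.8, 2.8]
grip_width: 0.004
finger_force: 1.3
```

Emit:
move_arm(
  deltas=[
    {"fingers": -1, "dx": 0, "dy": 0, "dz": 0.001, "ax": 0, "ay": 0, "az": 0},
    {"fingers": -1, "dx": 0, "dy": 0, "dz": 0, "ax": 0, "ay": 0, "az": 0},
  ],
)

```text
time_s: 4.57
tcp_pos: [483.5, -4.2, 259.2]
ee_rot: [3.139, -0.001, 1.005]
force: [-0.8, -1.0, 7.7]
grip_width: 0.008
finger_force: 4.1
```

Emit:
move_arm(
  deltas=[
    {"fingers": -1, "dx": 0.00016, "dy": 0.00314, "dz": 0, "ax": 0, "ay": 0, "az": -0.1},
    {"fingers": -1, "dx": 0.00016, "dy": 0.00314, "dz": 0, "ax": 0, "ay": 0, "az": -0.1},
    {"fingers": -1, "dx": 0.00016, "dy": 0.00314, "dz": 0, "ax": 0, "ay": 0, "az": -0.1},
    {"fingers": -1, "dx": 0.00016, "dy": 0.00314, "dz": 0, "ax": 0, "ay": 0, "az": -0.1},
    {"fingers": -1, "dx": 0.00016, "dy": 0.00314, "dz": 0, "ax": 0, "ay": 0, "az": -0.1},
    {"fingers": -1, "dx": 0.00016, "dy": 0.00314, "dz": 0, "ax": 0, "ay": 0, "az": -0.1},
    {"fingers": -1, "dx": 0.00016, "dy": 0.00314, "dz": 0, "ax": 0, "ay": 0, "az": -0.1},
    {"fingers": -1, "dx": 0.00016, "dy": 0.00314, "dz": 0, "ax": 0, "ay": 0, "az": -0.1},
    {"fingers": -1, "dx": 0.00016, "dy": 0.00314, "dz": 0, "ax": 0, "ay": 0, "az": -0.1},
    {"fingers": -1, "dx": 0.00016, "dy": 0.00314, "dz": 0, "ax": 0, "ay": 0, "az": -0.1},
    {"fingers": -1, "dx": 0.00016, "dy": 0.00314, "dz": 0, "ax": 0, "ay": 0, "az": -0.1},
    {"fingers": -1, "dx": 0.00016, "dy": 0.00314, "dz": 0, "ax": 0, "ay": 0, "az": -0.1},
  ],
)

```text
time_s: 5.57
tcp_pos: [519.2, -2.5, 259.2]
ee_rot: [3.139, 0.002, 2.21]
force: [-1.5, 0.5, 8.3]
grip_width: 0.008
finger_force: 3.8
```

```bash
cat > m.py <<'E'
from h import *
import sys
w=save("wrist",sys.argv[1]+".png"); A=np.array([500,22.5])
for q,a in yel(w,(60,330,180,460)):
    X=ray("wrist",q,259)[:2]; v=X-A; print(q.round(),a,X.round(1),"r",np.hypot(*v).round(1),"ang",np.degrees(np.arctan2(v[1],v[0])).round(1))
o=get_obs();v=o["tcp_pos"][:2]-A;print(o["time_s"],o["tcp_pos"],o["force"],"r",np.hypot(*v),"phi",np.degrees(np.arctan2(v[1],v[0])),"yaw",o["ee_rot"][2])
E
python3 m.py w2
```

```text
[125. 282.] 243 [458.4  51.9] r 51.0 ang 144.8
[133. 338.] 62 [479.6  63.7] r 46.0 ang 116.3
[171. 367.] 1991 [500.   58.5] r 36.0 ang 90.0
[306. 381.] 564 [548.   11.1] r 49.4 ang -13.4
5.6167 [519.64032093  -2.28729232 259.22381244] [0.0101361  0.4142245  7.89280919] r 31.625180896547604 phi -51.60829872387312 yaw 2.2163605603637113
```

Emit:
move_arm(
  deltas=[
    {"fingers": -1, "dx": 0.00016, "dy": 0.00314, "dz": 0, "ax": 0, "ay": 0, "az": -0.1},
    {"fingers": -1, "dx": 0.00016, "dy": 0.00314, "dz": 0, "ax": 0, "ay": 0, "az": -0.1},
    {"fingers": -1, "dx": 0.00016, "dy": 0.00314, "dz": 0, "ax": 0, "ay": 0, "az": -0.1},
    {"fingers": -1, "dx": 0.00016, "dy": 0.00314, "dz": 0, "ax": 0, "ay": 0, "az": -0.1},
    {"fingers": -1, "dx": 0.00016, "dy": 0.00314, "dz": 0, "ax": 0, "ay": 0, "az": -0.1},
    {"fingers": -1, "dx": 0.00016, "dy": 0.00314, "dz": 0, "ax": 0, "ay": 0, "az": -0.1},
    {"fingers": -1, "dx": 0.00016, "dy": 0.00314, "dz": 0, "ax": 0, "ay": 0, "az": -0.1},
    {"fingers": -1, "dx": 0.00016, "dy": 0.00314, "dz": 0, "ax": 0, "ay": 0, "az": -0.1},
    {"fingers": -1, "dx": 0.00016, "dy": 0.00314, "dz": 0, "ax": 0, "ay": 0, "az": -0.1},
    {"fingers": -1, "dx": 0.00016, "dy": 0.00314, "dz": 0, "ax": 0, "ay": 0, "az": -0.1},
    {"fingers": -1, "dx": 0.00016, "dy": 0.00314, "dz": 0, "ax": 0, "ay": 0, "az": -0.1},
    {"fingers": -1, "dx": 0.00016, "dy": 0.00314, "dz": 0, "ax": 0, "ay": 0, "az": -0.1},
  ],
)

```text
time_s: 6.62
tcp_pos: [530.8, 31.0, 259.3]
ee_rot: [-3.14, 0.003, -2.873]
force: [-1.2, -0.1, 8.2]
grip_width: 0.003
finger_force: 3.8
```

```bash
python3 m.py w3
```

```text
[120. 352.] 246 [448.   22.8] r 52.0 ang 179.7
[129. 456.] 236 [438.7  67.1] r 75.7 ang 144.0
[132. 342.] 46 [454.1  19.6] r 46.0 ang -176.4
[173. 373.] 1959 [467.1  38.2] r 36.4 ang 154.4
[292. 213.] 2124 [543.7 -19.8] r 60.8 ang -44.1
6.6667 [530.53759128  31.498532   259.24293704] [-1.45694866  0.69289737  7.29326111] r 31.83579838892363 phi 16.418698257322784 yaw -2.8666385909557373
```

View pics/w3.png

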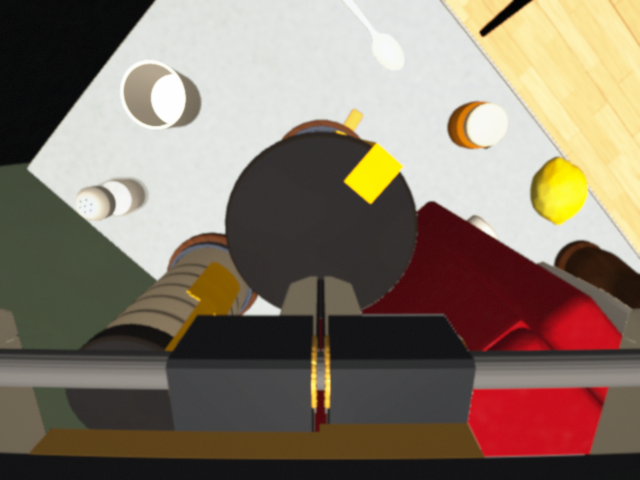

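The wrist view shows the strip at (373,173), the brass pointer at (352,120) and the lid centre at about (320,222). A few degrees remain.

Run:
```python
from h import *
A=np.array([500,22.5])
im=cv2.imread("pics/w3.png")[:,:,::-1].copy()
h=cv2.cvtColor(im,cv2.COLOR_RGB2HSV)[100:138,335:375]
ys,xs=np.nonzero(cv2.inRange(h,(12,110,110),(35,255,255)))
P=np.array([ray("wrist",(y+100,x+335),10)[:2] for y,x in zip(ys,xs)])
r=P-A;rad=np.hypot(*r.T);print(rad.min(),rad.max())
for lo,hi in((60,66),(66,72),(72,80)):
    k=(rad>lo)&(rad<hi)
    if k.any(): a=np.degrees(np.arctan2(r[k,1],r[k,0]))%360;print(lo,k.sum(),a.min(),a.max(),P[k].mean(0))
g=cv2.cvtColor(im,cv2.COLOR_RGB2GRAY);pts=[]
for a in np.radians(np.arange(195,290,3)):
    for rr in np.arange(80,110,.5):
        x,y=320+rr*np.cos(a),222+rr*np.sin(a)
        if g[int(round(y)),int(round(x))]>75: pts.append(ray("wrist",(y,x),259)[:2]); break
Q=np.array(pts)
from scipy.optimize import least_squares
print(least_squares(lambda v:np.hypot(Q[:,0]-v[0],Q[:,1]-v[1])-46.5,[500,20],loss="soft_l1").x)
print(proj("wrist",[[500,22.5,259],[500,22.5,19]]))
```

```text
47.87588430142138 78.38943944635835
60 69 158.2454212377284 170.2217518275799 [439.46073708  39.58522531]
66 67 158.85336167645642 169.28181878708736 [433.6570034   41.33678964]
72 71 159.35761204580663 168.9026543484157 [427.79068488  42.96272931]
[500.13794109  24.6792027 ]
[[319.18592039 231.98437452]
 [319.94614495 174.44308664]]
```

Emit:
move_arm(
  deltas=[
    {"fingers": -1, "dx": 3e-05, "dy": 0.00142, "dz": 0, "ax": 0, "ay": 0, "az": -0.045},
    {"fingers": -1, "dx": 3e-05, "dy": 0.00142, "dz": 0, "ax": 0, "ay": 0, "az": -0.045},
    {"fingers": -1, "dx": 3e-05, "dy": 0.00142, "dz": 0, "ax": 0, "ay": 0, "az": -0.045},
    {"fingers": -1, "dx": 3e-05, "dy": 0.00142, "dz": 0, "ax": 0, "ay": 0, "az": -0.045},
    {"fingers": -1, "dx": 0, "dy": 0, "dz": 0, "ax": 0, "ay": 0, "az": 0},
    {"fingers": -1, "dx": 0, "dy": 0, "dz": -0.004, "ax": 0, "ay": 0, "az": 0},
    {"fingers": -1, "dx": 0, "dy": 0, "dz": -0.01, "ax": 0, "ay": 0, "az": 0},
    {"fingers": -1, "dx": 0, "dy": 0, "dz": -0.02, "ax": 0, "ay": 0, "az": 0},
    {"fingers": -1, "dx": 0, "dy": 0, "dz": -0.02, "ax": 0, "ay": 0, "az": 0},
    {"fingers": -1, "dx": 0, "dy": 0, "dz": 0, "ax": 0, "ay": 0, "az": 0},
  ],
)

```text
time_s: 7.5
tcp_pos: [529.8, 36.0, 316.1]
ee_rot: [-3.138, 0.006, -2.699]
force: [0.5, -0.8, 0.1]
grip_width: 0.007
finger_force: 0.0
```

```bash
python3 m.py w4
cat > m2.py <<'E'
from h import *
from scipy.optimize import least_squares
import sys
im=cv2.imread(f"pics/{sys.argv[1]}.png")[:,:,::-1].copy(); h=cv2.inRange(cv2.cvtColor(im,cv2.COLOR_RGB2HSV),(12,110,110),(35,255,255)); h[270:]=0
n,l,st,ce=cv2.connectedComponentsWithStats(h)
A=np.array([500,22.5])
for i in range(1,n):
    if st[i,4]<100: continue
    ys,xs=np.nonzero(l==i)
    for z in (259,10):
        P=np.array([ray("wrist",(y,x),z)[:2] for y,x in zip(ys,xs)]).astype(np.float32); rr=np.hypot(*(P.mean(0)-A))
        if (z==259 and rr<45) or (z==10 and 45<rr<85 and P.mean(0)[0]<470):
            v=P.mean(0)-A; box=cv2.boxPoints(cv2.minAreaRect(P)); e=[np.degrees(np.arctan2(*(box[k+1]-box[k])[::-1]))%180 for k in(0,1)]
            print(z,st[i,4],"rect",np.round(cv2.minAreaRect(P)[1],1),"edge dirs",np.round(e,1),"ctr",P.mean(0),"ang",np.degrees(np.arctan2(v[1],v[0])))
E
python3 m2.py w4
```

```text
[154. 361.] 1332 [460.6  29.9] r 40.1 ang 169.4
[149. 448.] 434 [436.   75.3] r 83.0 ang 140.4
[224. 249.] 111 [528.8 -13.3] r 45.9 ang -51.2
[261. 207.] 2088 [563.1 -28.2] r 81.0 ang -38.8
7.55 [529.24754102  36.12021255 314.01503709] [ 0.39595148 -0.90060122 -0.47174047] r 32.263428916685 phi 24.970804196549945 yaw -2.698453550069461Traceback (most recent call last):
  File "m2.py", line 11, in <module>
    P=np.array([ray("wrist",(y,x),z)[:2] for y,x in zip(ys,xs)]).astype(np.float32); rr=np.hypot(*(P.mean(0)-A))
                ~~~^^^^^^^^^^^^^^^^^
  File "h.py", line 4, in ray
    m=imaging.camera_model(name); K=np.array(m["intrinsics"],float); R=np.array(m["R"]); t=np.array(m["t"])
ValueError: time passes only in moves, steps and waits
```

View pics/w4.png

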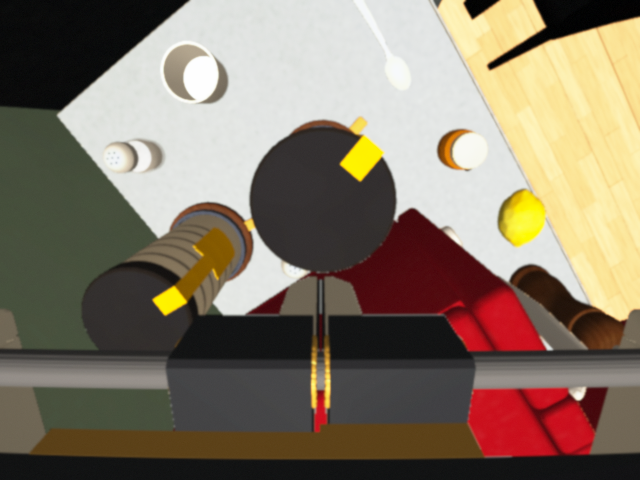

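The wrist view shows the strip at (362,158) with the pointer behind it at (359,126), so they look nearly aligned. Now I'll measure both, with the camera model cached.

Run:
```python
from h import *
from scipy.optimize import least_squares
m=imaging.camera_model("wrist");K=np.array(m["intrinsics"],float);R=np.array(m["R"]);t=np.array(m["t"]);c=-R.T@t
def W(xy,z):
    p=cv2.undistortPoints(np.array(xy,float).reshape(-1,1,2),K,np.array(m["dist"],float))[:,0]
    d=np.c_[p,np.ones(len(p))]@R; return (c+d*((z-c[2])/d[:,2])[:,None])[:,:2]
im=cv2.imread("pics/w4.png")[:,:,::-1].copy();hs=cv2.cvtColor(im,cv2.COLOR_RGB2HSV)
reg=np.zeros((480,640),bool);reg[110:190,335:395]=1
y=(cv2.inRange(hs,(12,110,110),(35,255,255))>0)&reg
print(np.percentile(hs[y][:,2],[5,20,50,90]), im[126,359],im[158,362])
g=cv2.cvtColor(im,cv2.COLOR_RGB2GRAY);pts=[]
for a in np.radians(np.r_[np.arange(120,285,3)]):
    for rr in np.arange(60,90,.5):
        x,yy=323+rr*np.cos(a),200+rr*np.sin(a)
        if g[int(round(yy)),int(round(x))]>75: pts.append((x,yy)); break
Q=W(pts,259);f=least_squares(lambda v:np.hypot(Q[:,0]-v[0],Q[:,1]-v[1])-v[2],[500,20,46],loss="soft_l1");A=f.x[:2];print("lid",f.x)
for nm,z,mk in(("strip",259,y&(im[:,:,0]>235)),("ptr",10,y&(im[:,:,0]<225))):
    k=cv2.morphologyEx(mk.astype(np.uint8),cv2.MORPH_OPEN,np.ones((3,3)));n,l,st,ce=cv2.connectedComponentsWithStats(k);i=1+st[1:,4].argmax()
    ys,xs=np.nonzero(l==i);P=W(np.c_[xs,ys],z).astype(np.float32);r=cv2.minAreaRect(P);b=cv2.boxPoints(r)
    e=[np.degrees(np.arctan2(*(b[j+1]-b[j])[::-1]))%180 for j in(0,1)]
    for C in(A,np.array([500,22.5])):
        v=P.mean(0)-C;print(nm,len(P),np.round(r[1],1),np.round(e,1),P.mean(0),"r",np.hypot(*v),"ang",np.degrees(np.arctan2(v[1],v[0])))
```

```text
[158.55 246.   254.   254.  ] [248 223  87] [254 242   0]
lid [496.44117954  22.95978031  45.08530031]
strip 995 [15.7 21.7] [165.8  75.8] [462.4211   31.55719] r 35.089605921454655 ang 165.81739797634373
strip 995 [15.7 21.7] [165.8  75.8] [462.4211   31.55719] r 38.654954512981725 ang 166.44912683365573Traceback (most recent call last):
  File "<stdin>", line 18, in <module>
ValueError: attempt to get argmax of an empty sequence
```

Emit:
move_arm(
  deltas=[
    {"fingers": -1, "dx": 0, "dy": 0, "dz": -0.03, "ax": 0, "ay": 0, "az": 0},
    {"fingers": -1, "dx": 0, "dy": 0.02, "dz": -0.02, "ax": 0, "ay": 0, "az": 0},
    {"fingers": -1, "dx": 0, "dy": 0.038, "dz": 0, "ax": 0, "ay": 0, "az": 0},
    {"fingers": -1, "dx": 0, "dy": 0.038, "dz": 0, "ax": 0, "ay": 0, "az": 0},
    {"fingers": -1, "dx": 0, "dy": 0.038, "dz": 0, "ax": 0, "ay": 0, "az": 0},
    {"fingers": -1, "dx": 0, "dy": 0.038, "dz": 0, "ax": 0, "ay": 0, "az": 0},
    {"fingers": -1, "dx": 0, "dy": 0.038, "dz": 0, "ax": 0, "ay": 0, "az": 0},
    {"fingers": -1, "dx": 0, "dy": 0.038, "dz": 0, "ax": 0, "ay": 0, "az": 0},
    {"fingers": -1, "dx": 0, "dy": 0.038, "dz": 0, "ax": 0, "ay": 0, "az": 0},
    {"fingers": -1, "dx": 0, "dy": 0.038, "dz": 0, "ax": 0, "ay": 0, "az": 0},
    {"fingers": -1, "dx": 0, "dy": 0.038, "dz": 0, "ax": 0, "ay": 0, "az": 0},
    {"fingers": -1, "dx": 0, "dy": 0, "dz": 0, "ax": 0, "ay": 0, "az": 0},
  ],
)

```text
time_s: 8.55
tcp_pos: [369.0, 368.2, 360.4]
ee_rot: [3.139, -0.002, -2.692]
force: [0.3, -0.9, -0.5]
grip_width: 0.008
finger_force: 0.0
```

Run:
```python
from h import *
a=save("top","top5.png");b=save("side","side5.png")
cv2.imwrite("pics/b5.png",np.hstack([cv2.resize(i[150:360,230:370],(400,600),interpolation=cv2.INTER_CUBIC) for i in(a,b)])[:,:,::-1])
A=np.array([500,22.5])
for c,im in(("top",a),("side",b)):
    for q,n in yel(im,(160,360,240,350)):
        out=[c,q.round(1),n]
        for z in(259,10):
            v=ray(c,q,z)[:2]-A
            if np.hypot(*v)<72: out+=[z,np.hypot(*v).round(1),np.degrees(np.arctan2(v[1],v[0])).round(1)]
        print(*out)
# expected label centre for label at 164 deg, vs +-5
    for d in(159,164,169):
        u=np.array([np.cos(np.radians(d)),np.sin(np.radians(d))]); print(c,d,"label",proj(c,[*(A+46.5*u),104]).round(1)[0],"strip",proj(c,[*(A+35.5*u),259]).round(1)[0])
```

```text
top [189.9 341.7] 532 259 55.6 -70.5
top [259.7 311.4] 1058 10 70.3 -0.9
top [316.5 312.9] 77 10 66.0 164.5
top [343.6 250.4] 164
top 159 label [309.5 281.3] strip [306.5 219.6]
top 164 label [311.8 281.6] strip [308.5 219.8]
top 169 label [314.1 281.7] strip [310.5 219.9]
side [192.8 340.7] 911 259 60.3 -77.1
side [273.3 287.3] 1710 10 56.3 18.2
side [244.1 332. ] 72
side [341.9 288. ] 128 10 67.6 165.7
side 159 label [284.6 298.6] strip [280.7 226. ]
side 164 label [287.4 299.4] strip [283.2 226.6]
side 169 label [290.3 299.9] strip [285.8 227.1]
```

View pics/b5.png

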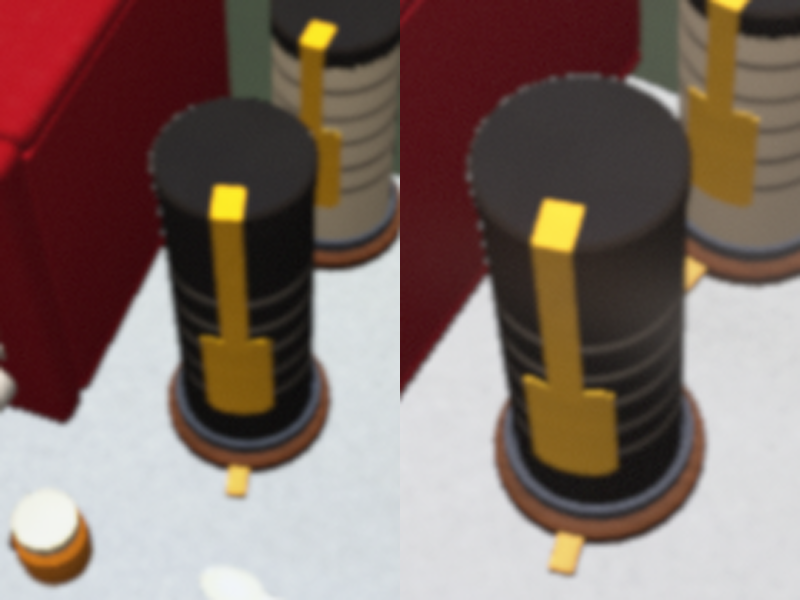

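Both fixed cameras show the label directly above the pointer, within about 2°. The tin is upright in its stand, the cream tin is unchanged and the arm is clear, so I'm handing the job in.

```bash
python3 -c "
from bench import arm
print(arm.close_job())"
```

```text
the job is handed in; nothing more can be done
None
```

I turned the black tin about 145° on its stand; its label now sits above the brass pointer to within about 2–3° by the camera measurements, the tin is upright, the cream tin was left alone, and the job was handed in at about 9 s.

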